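# Move three samples round the imaging series

### The arm

A 6-joint arm with a two-finger parallel gripper is mounted at the origin on the work surface. World frame = base frame: x ahead of the robot, y to its left, z up, the work surface at z = 0. Lengths are in m, angles in rad, forces in N, time in s.
With the tool pointing down it reaches from about 0.35 to 0.775 m from the base axis. Payload 7.3 kg.
Tool frame: the origin (TCP) lies at the very end of the fingers, on their centre line; the grasp point (between the pads) lies 19 mm behind it; z points along the fingers, y is the line along which they close (so a half turn about z gives the same grasp; the last joint's range is limited). The gripper opens to 92 mm and grips with 3 to 60 N. Pads are 19 mm wide; open, the fingers measure 130 mm over their backs; the gripper's body (75 mm by 190 mm) begins 47 mm behind the grasp point.
Start: joints at [1.037, 0.342, 1.524, -0, 1.275, -0.146], TCP at [0.199, 0.486, 0.187] pointing down, gripper open.
Joint ranges: [-2.53, 2.53], [-0.77, 2.02], [0.04, 2.7], [-1, 4.14], [0.28, 2.66], [-3.11, 3.11]. Speed limits (rad/s): [2.57, 2.57, 3.14, 3.14, 3.14, 3.14].

### API

Orientations are given as [roll, pitch, yaw] about the fixed x, y, z axes, in that order (R = Rz(yaw) Ry(pitch) Rx(roll)).
In Python, from cell import robot gives the robot as it stands. The module is installed in compiled form; this text tells all that it offers.
- The arm moves only by the tool arm_command, never from a script. Its argument "moves" is a list of rows, each a list of 3 entries, a list of its own where there are three numbers: the shift along the tool's x, y, z in m, then the turn, a rotation vector about the tool's x, y, z in rad, then the finger opening in m, from 0 to 0.0918. In form: [[[dx, dy, dz], [ax, ay, az], claw], ...]. A call has exactly 5 rows; each row is the pose to reach, as a shift and turn from the pose commanded when the call began, along the tool's axes at that moment; what a row does not reach only later rows make up. A row lasts 1/10 s, in which the tool goes at most 50 mm and 8.59 degrees, less where a joint would pass 70% of its speed; a pose out of reach is approached as far as the arm can. A call with a gripper value outside its range is refused whole. The fingers move at their own pace and stop on an object; "squeeze" is the grip in N (left out, the last holds). Time passes only in rows, so rows that repeat a pose let the fingers close, or fill a call up. It gives the time, the measured TCP pose, the force, the opening and the grip force at its end, in the units of the state.
- robot.observe(): the state, without advancing time (a new reading comes with each control period).
- robot.read_camera(name): name is "side" or "top" or "wrist"; returns the picture (400x640x3 uint8, red, green, blue); there is no depth.
- robot.camera_model(name): a dict with "fx", "fy", "cx", "cy" (pixels), "R" (3x3) and "t" (3): a world point X has camera coordinates R X + t. Camera axes: x right, y down, z forward; pixel columns grow to the right and rows downward; lengths in m; the calibration is good to about 2 mm. The wrist camera is an equidistant fisheye: a pixel r from the principal point sees the ray r / f radians off the axis. A picture is of the moment at which its call begins: read the wrist's pose just before it. camera_model takes no time and is no camera call; for the wrist camera it gives the pose at the moment of the call.
- robot.hand_in(): hands the job in; it is judged then, once.
The state is a dict: "time": time; "qpos": joint angles; "qvel": joint speeds; "joint_efforts": joint torques, N m; "tool_pos": TCP position; "tool_rot": TCP orientation; "contact_force": force on the tool from outside, world axes, zero at the start; "torque": the same for the moment, N m; "opening": finger opening in m; "grip_force": force on a finger pad.
Only numpy, scipy, OpenCV 4.12 (cv2) and the standard library are available. Lean on these libraries where they do the work, as an engineer would, in place of code of your own. Each camera call takes 0.05 s, during which the arm holds its last target. There are 200 camera calls.

### The job

The cold-warm-image series moves on one step: put the small dish, now on the imager, on the cold block, the chamber slide from the cold block on the warming plate, and the large dish from the warming plate on the imager. Each station holds one sample, but the empty grey mat is free for parking one on the way; set every sample down flat in the middle of its station, the dish over the imager's window, and let go. Keep the samples level with their lids up, do not let them drop, and do not disturb the objective, the bottle or the pen.

Things in the scene. Friction and masses are not known exactly. Their poses are not given: they have to be found in the camera images.
- dish_small_center (a point): Centre, half-way up, of the small lidded culture dish: round, pale polystyrene, lid 40 mm across, 13 mm high, about 18 g; the lid overhangs the base (36 mm across) all round from about 4 mm above the underside up. Starts on the imager. Flat on its station at the start, z up, lid on; keep it lid up.
- dish_large_center (a point): Centre, half-way up, of the large lidded culture dish: round, pale polystyrene, lid 60 mm across, 20 mm high, about 35 g; the lid overhangs the base (55 mm across) all round from about 6 mm above the underside up. Starts on the warming plate. Flat on its station at the start, z up, lid on; keep it lid up.
- chamber_center (a point): Centre, half-way up, of the eight-well chamber slide: a 76 x 26 mm glass slide (2 mm thick) carrying a pale lidded block of two rows of four wells, 60 x 26 mm, total height 13 mm, about 22 g. Its x axis runs along its length; grasp it across its 26 mm width (y). Starts on the cold block. Flat on its station at the start, z up, lid on; keep it lid up.
- imager_top (a point): Centre of the top face (and of the round window) of the compact imager: white box 130 x 130 mm, 75 mm high, with a flat black deck 122 x 122 mm and a steel-rimmed round window 48 mm across in its middle, flush. Fixed; x and y run along its sides, z up. Its place and yaw change.
- warmer_top (a point): Centre of the top face of the warming plate: low light-grey housing 130 x 130 mm with knob and display on one side and a flat plain dark grey metal plate 120 x 120 mm, top 50 mm above the bench. Fixed; x and y run along its sides, z up. Its place and yaw change.
- coldblock_top (a point): Centre of the top face of the cold block: a bare grooved aluminium slab 104 x 104 mm, its flat top 45 mm above the bench and 9 mm above the rim of the white foam tub (134 x 134 mm) that it sits in. Fixed; x and y run along its sides, z up. Its place and yaw change.
- mat_top (a point): Centre of the top face of the free place: an empty dark grey silicone bench mat, 130 x 130 mm, 4 mm thick, lying flat. Fixed, z up. Its place and yaw change.
- objective_center (a point): Bystander: centre of a microscope objective standing nose up on the bench, metal, 32 mm across, 50 mm high, on the robot's side of the stations.
- bottle_center (a point): Bystander: centre of an amber dropper bottle with a black cap standing on the bench, 32 mm across, 65 mm high, beyond the stations.
- pen_center (a point): Bystander: centre of a white pen with a blue cap lying on the bench, 145 mm long, 9 mm thick, on the robot's side of the stations; its x axis runs along it.

How it is judged:
At the end, for the whole second after the job is handed in: The small dish lies flat on the cold block, the chamber slide on the warming plate and the large dish on the imager, each with its centre within 14 mm of the middle of the station's top (seen from above), resting on it (height within 4 mm), level within 0.1 rad, at rest and released (horizontal distance between dish_small_center and coldblock_top below 0.014 m and z of dish_small_center in the frame of coldblock_top between 0.0025 and 0.0105 m and angle between each of dish_small_center, dish_large_center, chamber_center's own z axis and vertical below 0.1 rad and linear speed of each of dish_small, dish_large, chamber below 0.02 m/s and horizontal distance between dish_large_center and imager_top below 0.014 m and z of dish_large_center in the frame of imager_top between 0.006 and 0.014 m and horizontal distance between chamber_center and warmer_top below 0.014 m and z of chamber_center in the frame of warmer_top between 0.0025 and 0.0105 m); the robot touches nothing.
It fails at once if a sample is tipped (more than 0.5 rad from level) (angle between any of dish_small_center, dish_large_center, chamber_center's own z axis and vertical above 0.5 rad).
It fails at once if a sample is let fall (faster than 0.75 m/s while out of the fingers, a drop of about 30 mm) ((linear speed of dish_small above 0.75 m/s and contact force between the fingers and dish_small below 0.01 N) or (linear speed of dish_large above 0.75 m/s and contact force between the fingers and dish_large below 0.01 N) or (linear speed of chamber above 0.75 m/s and contact force between the fingers and chamber below 0.01 N)).
It fails at once if the objective, the bottle or the pen is pushed more than 20 mm or knocked over (distance of any of objective_center, bottle_center, pen_center from where it was at the start of the episode above 0.02 m).
It also fails if it takes over 120 s, if anything falls off the work surface, if the arm or the gripper's body presses on something with over 40 N, if the wrist force passes 120 N, or if a joint passes its speed limit or range.

## Working session

There is one attempt and no reset: what is moved stays moved. The work goes in short steps, Python scripts to look and compute and a tool call to move; the robot and the scene stay as the last step left them, time stands still between calls to the robot, and variables do not carry over. Pictures are saved under pics/ and viewed, at most 14 in all, crops included, and the job is handed in when it is done.

Besides the shell and the picture viewer there is one more tool, called after ">>>" as name(argument=value, ...), one argument or row to a line, values as JSON. arm_command: Moves the arm, as the interface text tells. Its arguments: {"type":"object","properties":{"moves":{"type":"array"},"squeeze":{"type":"number"}},"required":["moves"]}

```bash
mkdir -p pics
python3 - <<'E'
from cell import robot
import cv2,numpy as np
s=robot.observe()
for k in s: print(k,np.round(s[k],3))
for n in("top","side"):
    im=robot.read_camera(n); cv2.imwrite(f"pics/{n}0.png",im[...,::-1])
    m=robot.camera_model(n); print(n,{k:np.round(v,3).tolist() for k,v in m.items()})
m=robot.camera_model("wrist");print({k:np.round(v,3).tolist() for k,v in m.items()})
E
```

```text
time 0.0
qpos [ 1.037  0.343  1.525  0.     1.275 -0.146]
qvel [ 0.002 -0.002  0.     0.002 -0.001 -0.002]
joint_efforts [ -0.    -43.124 -24.422   0.072   0.056  -0.   ]
tool_pos [0.198 0.486 0.187]
tool_rot [-3.14  -0.     2.754]
contact_force [ 0.365 -0.138  0.781]
torque [ 0.021  0.018 -0.001]
grip_force 0.0
opening 0.092
top {'fx': 453.764, 'fy': 453.764, 'cx': 320.379, 'cy': 189.018, 'R': [[-0.0, -1.0, -0.02], [-0.999, 0.001, -0.045], [0.045, 0.02, -0.999]], 't': [0.01, 0.545, 1.18]}
side {'fx': 381.823, 'fy': 381.823, 'cx': 319.223, 'cy': 201.119, 'R': [[0.775, -0.631, 0.017], [-0.483, -0.611, -0.627], [0.406, 0.478, -0.779]], 't': [-0.426, 0.312, 0.698]}
{'fx': 309.707, 'fy': 309.707, 'cx': 318.908, 'cy': 200.992, 'R': [[0.377, 0.926, -0.0], [0.885, -0.361, 0.293], [0.271, -0.111, -0.956]], 't': [-0.526, -0.037, 0.39]}
```

View pics/top0.png

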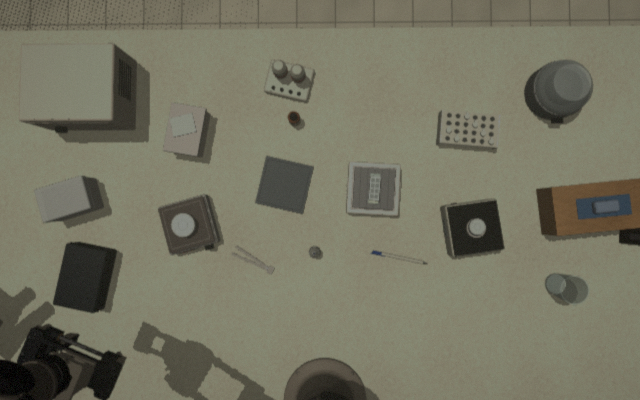

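View pics/side0.png

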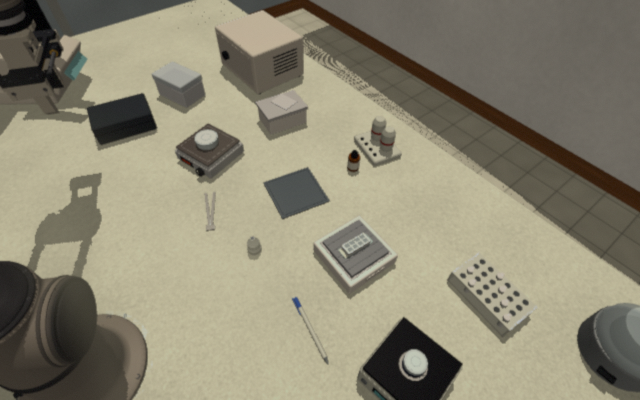

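The top view shows the warmer with the large dish at about (187,223), the mat at (285,184), the cold block with the slide at (374,189) and the imager with the small dish at (475,228). The bystanders are the objective (315,252), the pen (400,257) and the bottle (294,118). In the side view the same things are at (210,148), (296,192), (355,250) and (410,365).

```bash
cat > h.py <<'E'
from cell import robot
import cv2,numpy as np
def ray(m,px,fish=False):
    d=np.array([(px[0]-m['cx'])/m['fx'],(px[1]-m['cy'])/m['fy'],1.])
    if fish:
        r=np.hypot(d[0],d[1]); d=np.array([0,0,1.]) if r<1e-9 else np.array([d[0]/r*np.sin(r),d[1]/r*np.sin(r),np.cos(r)])
    R=np.array(m['R']); return -R.T@np.array(m['t']),R.T@(d/np.linalg.norm(d))
def plane(m,px,z,fish=False):
    o,d=ray(m,px,fish); return o+d*(z-o[2])/d[2]
def tri(rays):
    A=np.zeros((3,3));b=np.zeros(3)
    for o,d in rays:
        P=np.eye(3)-np.outer(d,d);A+=P;b+=P@o
    x=np.linalg.solve(A,b); return x,max(np.linalg.norm((np.eye(3)-np.outer(d,d))@(x-o)) for o,d in rays)
def proj(m,X):
    c=np.array(m['R'])@X+np.array(m['t']); return np.array([m['fx']*c[0]/c[2]+m['cx'],m['fy']*c[1]/c[2]+m['cy']])
def blob(mask,seed,rad=200):
    n,l,s,c=cv2.connectedComponentsWithStats(mask.astype(np.uint8))
    ys,xs=np.nonzero(mask); i=np.argmin((xs-seed[0])**2+(ys-seed[1])**2); k=l[ys[i],xs[i]]
    cs,_=cv2.findContours((l==k).astype(np.uint8),cv2.RETR_EXTERNAL,cv2.CHAIN_APPROX_NONE)
    return max(cs,key=cv2.contourArea),s[k]
E
python3 - <<'E'
import cv2
a=cv2.imread('pics/top0.png');b=cv2.imread('pics/side0.png')
c=cv2.resize(a[135:285,150:350],None,fx=4,fy=4,interpolation=cv2.INTER_CUBIC)
d=cv2.resize(a[135:285,335:535],None,fx=4,fy=4,interpolation=cv2.INTER_CUBIC)
cv2.imwrite('pics/ca.png',c);cv2.imwrite('pics/cb.png',d)
for p in [(185,224),(172,234),(205,205),(285,184),(374,188),(356,200),(352,170),(374,215),(477,228),(450,215),(470,215)]: print(p,a[p[1],p[0]])
for p in [(206,138),(190,146),(213,158),(296,192),(355,243),(340,250),(352,268),(413,363),(380,370)]: print('s',p,b[p[1],p[0]])
E
```

```text
(185, 224) [130 137 135]
(172, 234) [55 62 65]
(205, 205) [51 58 60]
(285, 184) [69 73 71]
(374, 188) [121 130 127]
(356, 200) [82 88 92]
(352, 170) [127 137 136]
(374, 215) [65 77 78]
(477, 228) [126 137 133]
(450, 215) [29 35 37]
(470, 215) [27 33 35]
s (206, 138) [174 188 192]
s (190, 146) [57 65 74]
s (213, 158) [70 80 88]
s (296, 192) [81 83 79]
s (355, 243) [162 177 175]
s (340, 250) [161 187 188]
s (352, 268) [110 117 120]
s (413, 363) [180 195 189]
s (380, 370) [26 23 26]
```

View pics/ca.png

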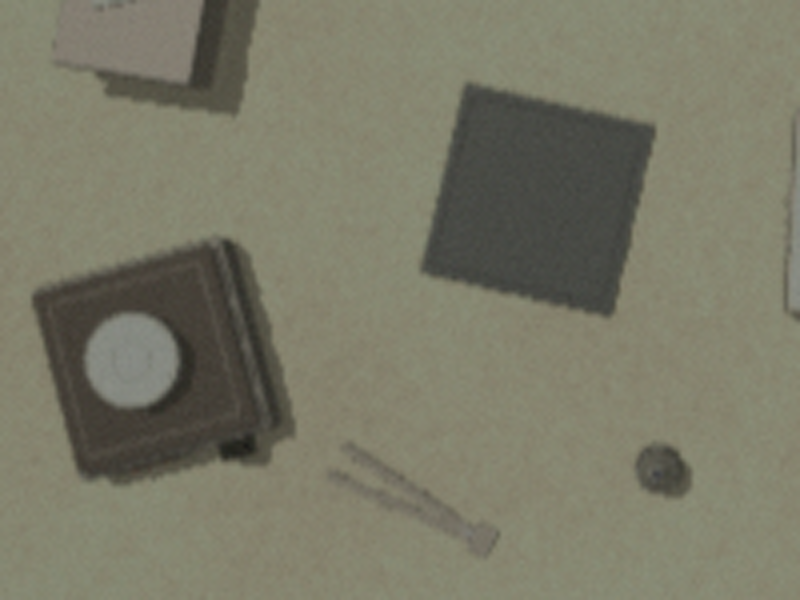

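View pics/cb.png

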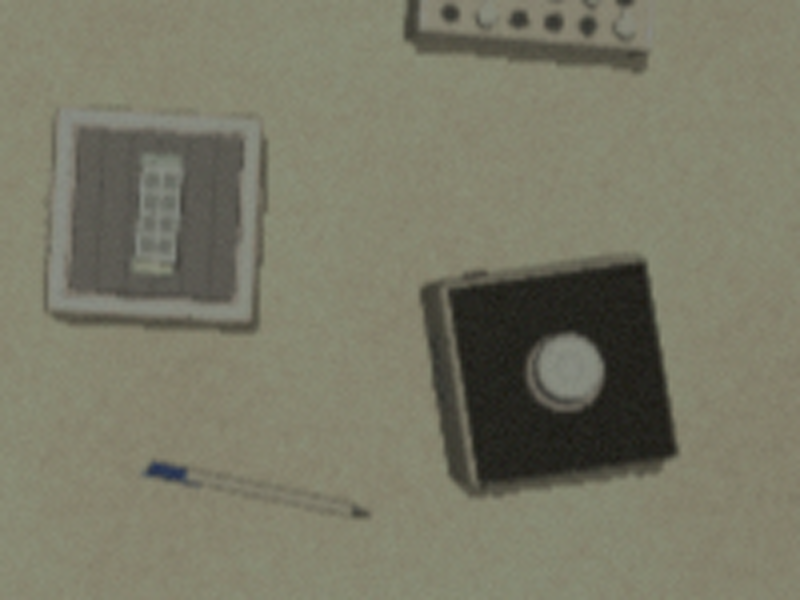

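The crops show the following, in crop pixels at 4x:
- **Warmer:** large dish at (131,360), knob at (238,447).
- **Mat:** a clean square.
- **Cold block:** slab around (158,214), with the slide standing up the picture.
- **Imager:** deck corners at about (447,290), (647,262), (677,455) and (480,487), with the small dish at (567,370).

I'll segment these and triangulate.

```bash
cat > m.py <<'E'
from h import *
T=cv2.imread('pics/top0.png');S=cv2.imread('pics/side0.png')
mt,ms=robot.camera_model('top'),robot.camera_model('side')
def brightblob(im,seed,w,thr=None):
    x,y=seed;c=im[y-w:y+w,x-w:x+w];g=cv2.resize(cv2.cvtColor(c,6),None,fx=4,fy=4,interpolation=cv2.INTER_CUBIC)
    if thr is None: thr,_=cv2.threshold(g,0,255,cv2.THRESH_OTSU)
    ct,_=blob(g>thr,(4*w,4*w)); return (ct.reshape(-1,2)+.5)/4-.5+[x-w,y-w],thr
def darkquad(im,seed,w,thr):
    x,y=seed;y0=y-w;y1=min(y+w,400);c=im[y0:y1,x-w:x+w];g=cv2.resize(cv2.cvtColor(c,6),None,fx=4,fy=4,interpolation=cv2.INTER_CUBIC)
    mk=cv2.morphologyEx((g<thr).astype(np.uint8),cv2.MORPH_OPEN,np.ones((9,9)))
    ct,_=blob(mk,(4*w-60,4*w)); return (cv2.convexHull(ct).reshape(-1,2)+.5)/4-.5+[x-w,y0]
def rect(ct,z,m=mt):
    P=np.array([plane(m,p,z)[:2] for p in ct],np.float32)
    (c,s,a)=cv2.minAreaRect((P*1000)); return np.round(c,1),np.round(s,1),round(a,1)
for n,ts,ss,w,zt in [('small',(477,228),(413,363),17,.088),('large',(183,225),(206,138),22,.070),('chamber',(374,188),(355,243),25,.058)]:
    a,t1=brightblob(T,ts,w);b,t2=brightblob(S,ss,w if n!='chamber' else 20)
    ca=cv2.minAreaRect(a.astype(np.float32))[0] if n=='chamber' else cv2.minEnclosingCircle(a.astype(np.float32))[0]
    cb=cv2.fitEllipse(b.astype(np.float32))[0]
    x,e=tri([ray(mt,ca),ray(ms,cb)]); print(n,np.round(ca,1),np.round(cb,1),t1,t2,'tri',np.round(x*1000,1),round(e*1000,1),'plane',np.round(plane(mt,ca,zt)*1000,1),'sideplane',np.round(plane(ms,cb,zt)*1000,1),rect(a,zt))
print('imager',rect(darkquad(T,(474,228),36,50),.075))
print('mat',rect(darkquad(T,(285,184),36,95),.004))
print('mat side',rect(darkquad(S,(296,192),40,105),.004,ms))
for z in(.05,):print('warm',rect(darkquad(T,(187,224),36,80),z))
E
python3 m.py
python3 - <<'E'
import sys;sys.path.insert(0,'.')
from h import *
mt=robot.camera_model('top')
for n,o,z,c in [('imager',(335,135),.075,[(447,290),(647,262),(677,455),(480,487)]),('cold',(335,135),.045,[(77,127),(243,136),(238,303),(68,290)]),('tub',(335,135),.036,[(58,107),(263,120),(257,322),(48,314)]),('warmplate',(150,135),.05,[(48,303),(205,256),(247,420),(82,462)]),('objtop',(150,135),.05,[(660,468)]*4)]:
    P=np.array([plane(mt,((u+.5)/4-.5+o[0],(v+.5)/4-.5+o[1]),z)[:2]*1000 for u,v in c])
    print(n,P.mean(0).round(1),[round(float(np.linalg.norm(P[i]-P[i-1])),1) for i in range(4)],[round(float(np.degrees(np.arctan2(*(P[i]-P[i-1])[::-1]))),1) for i in range(4)])
E
```

```text
small [475.9 227.5] [413.3 364.4] 76.0 103.0 tri [ 447.2 -372.6   81. ] 0.3 plane [ 447.7 -370.6   88. ] sideplane [ 444.4 -372.8   88. ] (array([ 447.7, -370.4]), array([45.9, 46.9]), 89.1)
large [182.2 224.6] [205.6 136.8] 97.0 127.0 tri [453.8 355.   70.4] 0.2 plane [454. 355.  70.] sideplane [453.7 355.6  70. ] (array([454.3, 354.6]), array([58.6, 58.7]), 45.2)
chamber [374.1 188.1] [356.3 242.4] 108.0 140.0 tri [ 545.6 -126.7   61. ] 0.4 plane [ 545.5 -126.7   58. ] sideplane [ 547.5 -125.7   58. ] (array([ 545.5, -126.7]), array([26.9, 75.7]), 84.6)
imager (array([ 446.2, -372.5]), array([120.3, 120.8]), 8.1)
mat (array([557.7, 105.9]), array([131.3, 130.4]), 77.0)
mat side (array([557.2, 106.5]), array([129.9, 128.2]), 77.0)
warm (array([446.3, 340.8]), array([141.5, 136.7]), 16.0)
imager [ 446.1 -373.1] [122.4, 124.1, 119.5, 122.1] [8.7, -82.0, -172.2, 99.3]
cold [ 546.2 -127. ] [104.3, 105.9, 106.5, 108.2] [-3.4, -93.3, 177.8, 85.6]
tub [ 545.5 -127.9] [133.5, 132.0, 129.8, 133.7] [-2.9, -93.8, 177.8, 87.8]
warmplate [453.2 351.8] [103.8, 104.9, 108.0, 108.6] [13.0, -73.4, -164.9, 104.2]
objtop [385.2  23.5] [0.0, 0.0, 0.0, 0.0] [0.0, 0.0, 0.0, 0.0]
```

>>> arm_command(
  moves=[
    [[-0.02,-0.002,0.002],[0,0,0],0.0918],
    [[-0.05,-0.005,0.005],[0,0,0],0.0918],
    [[-0.09,-0.008,0.009],[0,0,0],0.0918],
    [[-0.13,-0.012,0.013],[0,0,0],0.0918],
    [[-0.17,-0.015,0.017],[0,0,0],0.0918],
  ],
)

```text
time: 0.6
tool_pos: [0.3512, 0.4069, 0.1698]
tool_rot: [-3.141, -0.0, 2.754]
contact_force: [0.9, 1.0, 0.3]
opening: 0.0921
grip_force: 0.0
```

>>> arm_command(
  moves=[
    [[-0.035,-0.003,0.003],[0,0,-0.073],0.0918],
    [[-0.07,-0.006,0.006],[0,0,-0.146],0.0918],
    [[-0.095,-0.008,0.008],[0,0,-0.22],0.0918],
    [[-0.115,-0.01,0.01],[0,0,-0.293],0.0918],
    [[-0.115,-0.01,0.01],[0,0,-0.293],0.0918],
  ],
)

```text
time: 1.1
tool_pos: [0.4546, 0.3535, 0.1592]
tool_rot: [-3.141, -0.001, 3.045]
contact_force: [-0.9, 1.4, 0.2]
opening: 0.092
grip_force: 0.0
```

```bash
cat >> h.py <<'E'
def w2t(d,yaw):
    c,s=np.cos(yaw),np.sin(yaw); return np.array([c*d[0]+s*d[1],s*d[0]-c*d[1],-d[2]])
def look(name):
    m=robot.camera_model('wrist'); im=robot.read_camera('wrist'); cv2.imwrite(f'pics/{name}.png',im[...,::-1]); np.savez(f'pics/{name}.npz',**m)
    return m,im[...,::-1].copy()
def goto(x,y,z):
    s=robot.observe(); d=np.array([x,y,z])-s['tool_pos']
    print('t',round(float(s['time']),2),'pos',np.round(s['tool_pos'],4),'rot',np.round(s['tool_rot'],3),'shift',np.round(w2t(d,s['tool_rot'][2]),4),'open',np.round(s['opening'],4),'grip',s['grip_force'])
E
python3 - <<'E'
from h import *
look('w1'); goto(.454,.355,.052)
E
```

```text
t 1.15 pos [0.4532 0.3544 0.1595] rot [-3.141e+00 -1.000e-03  3.044e+00] shift [-0.0007  0.0007  0.1075] open 0.0921 grip 0.0
```

View pics/w1.png

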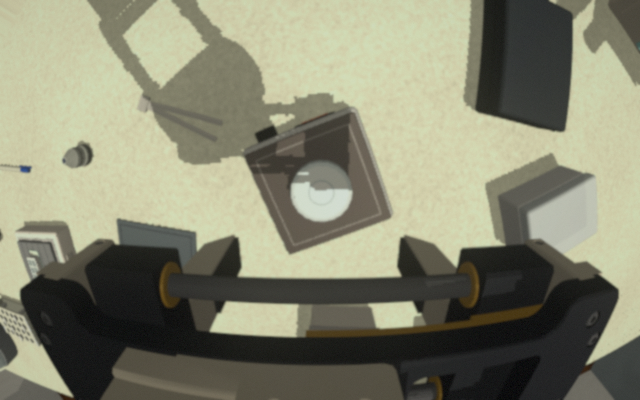

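The wrist view shows the large dish at (321,191) between the open fingers, and the warmer housing corners at about (246,152), (352,108), (391,214) and (291,252). The slide and the cold block are at the left edge, around (40,255).

Run:
```python
from h import *
m=dict(np.load('pics/w1.npz')); 
p=plane(m,(321,191),.07,True);print('dish',p.round(4))
mt=robot.camera_model('top'); print(tri([ray(mt,(182.2,224.6)),ray(m,(321,191),True)]))
P=np.array([plane(m,q,.05,True)[:2] for q in [(246,152),(352,108),(391,214),(291,252)]]); print(P.mean(0).round(4),[round(float(np.linalg.norm(P[i]-P[i-1])),4) for i in range(4)])
im=cv2.imread('pics/w1.png'); cv2.imwrite('pics/w1c.png',cv2.resize(im[95:265,230:410],None,fx=3.3,fy=3.3,interpolation=cv2.INTER_CUBIC))
```

```text
dish [0.4535 0.3568 0.07  ]
(array([0.45415876, 0.35646788, 0.06634914]), np.float64(0.0003583774564814054))
[0.4511 0.3562] [0.1188, 0.1146, 0.1183, 0.1165]
```

View pics/w1c.png

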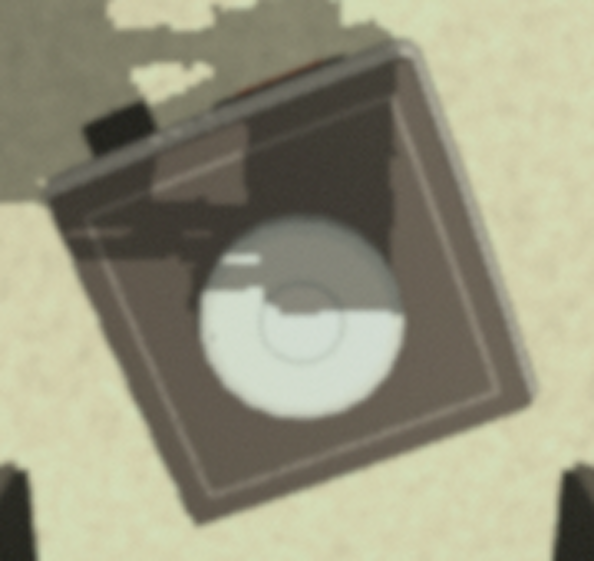

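The crop shows the plate's inner line with corners at about (90,217), (393,97), (497,395) and (211,495), and the dish lid centred at (302,317), all in crop pixels.

Run:
```python
from h import *
m=dict(np.load('pics/w1.npz')); f=lambda q:(q[0]/3.3+230-.35,q[1]/3.3+95-.35)
print(plane(m,f((302,317)),.07,True).round(4))
for Q in ([(90,217),(393,97),(497,395),(211,495)],[(52,198),(403,50),(533,400),(200,520)]):
    P=np.array([plane(m,f(q),.05,True)[:2] for q in Q]); print(P.mean(0).round(4),[round(float(np.linalg.norm(P[i]-P[i-1])),4) for i in range(4)])
```

```text
[0.4532 0.357  0.07  ]
[0.4551 0.3556] [0.0992, 0.0989, 0.1005, 0.0992]
[0.4528 0.3556] [0.1165, 0.1154, 0.1188, 0.1169]
```

>>> arm_command(
  moves=[
    [[0,0.0015,0.025],[0,0,0],0.0918],
    [[0,0.0015,0.05],[0,0,0],0.0918],
    [[0,0.0015,0.075],[0,0,0],0.0918],
    [[0,0.0015,0.095],[0,0,0],0.0918],
    [[0,0.0015,0.106],[0,0,0],0.0918],
  ],
)

```text
time: 1.65
tool_pos: [0.451, 0.3568, 0.0526]
tool_rot: [-3.14, -0.003, 3.047]
contact_force: [-0.4, -0.4, -0.5]
opening: 0.0919
grip_force: 0.0
```

>>> arm_command(
  moves=[
    [[0,0,0],[0,0,0],0.07],
    [[0,0,0],[0,0,0],0.05],
    [[0,0,0],[0,0,0],0.05],
    [[0,0,0],[0,0,0],0.05],
    [[0,0,0],[0,0,0],0.05],
  ],
  squeeze=10,
)

```text
time: 2.15
tool_pos: [0.4534, 0.3568, 0.055]
tool_rot: [3.141, 0.001, 3.047]
contact_force: [1.0, -0.5, -0.3]
opening: 0.0565
grip_force: 0.0
```

>>> arm_command(
  moves=[
    [[0,0,0],[0,0,0],0.05],
    [[0,0,0],[0,0,0],0.05],
    [[0,0,0],[0,0,0],0.05],
    [[0,0,0],[0,0,0],0.05],
    [[0,0,0],[0,0,0],0.05],
  ],
)

```text
time: 2.65
tool_pos: [0.453, 0.3566, 0.0542]
tool_rot: [3.142, -0.0, 3.047]
contact_force: [1.1, 0.7, -1.0]
opening: 0.05
grip_force: 0.0
```

Run:
```python
from h import *
look('w2'); goto(.454,.356,.052)
```

```text
t 2.7 pos [0.4531 0.3566 0.0542] rot [3.142 0.    3.047] shift [-0.001  -0.0005  0.0022] open 0.05 grip 0.0
```

View pics/w2.png

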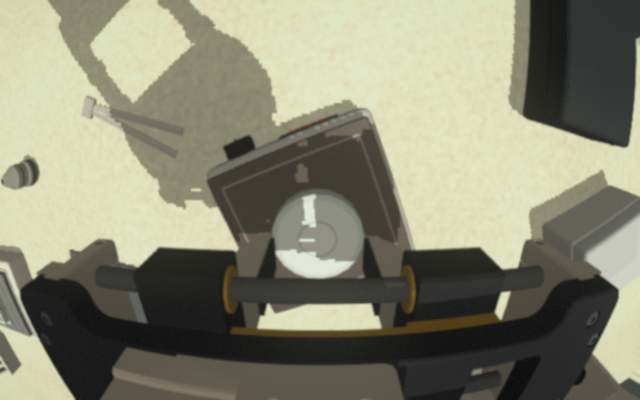

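The fingers have closed beside the dish without gripping it. The lid is centred at (318,235) and the fingertips are near rows 265–310, so the dish sits off along tool x. I'll check this numerically.

Run:
```python
from h import *
m=dict(np.load('pics/w2.npz'));
print('dish',plane(m,(318,235),.07,True).round(4))
def fproj(X):
    c=m['R']@X+m['t'];r=np.hypot(c[0],c[1]);th=np.arctan2(r,c[2]);return c[:2]/r*th*m['fx']+[m['cx'],m['cy']]
print('tcp',fproj(np.array([.4531,.3566,.0542])).round(1),'tip',fproj(np.array([.4531,.3566-.025,.0542])).round(1),fproj(np.array([.4531,.3566+.025,.0542])).round(1),'grasp',fproj(np.array([.4531,.3566,.073])).round(1))
print('cam pos',(-m['R'].T@m['t']).round(3))
im=robot.read_camera('side');cv2.imwrite('pics/s1.png',cv2.resize(im[90:200,130:290,::-1],None,fx=4,fy=4,interpolation=cv2.INTER_CUBIC))
```

```text
dish [0.4521 0.3573 0.07  ]
tcp [317.2 227.3] tip [281.2 230.3] [353.5 224. ] grasp [317.1 238.5]
cam pos [0.374 0.365 0.251]
```

View pics/s1.png

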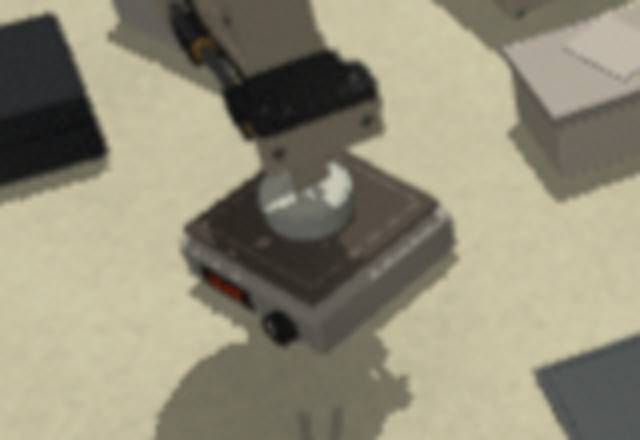

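The side crop shows the fingers straddling the dish, centred on it. The reading is 50 mm, exactly the commanded opening, so I'll command a smaller one and watch the grip force.

>>> arm_command(
  moves=[
    [[0,0,0],[0,0,0],0.04],
    [[0,0,0],[0,0,0],0.04],
    [[0,0,0],[0,0,0],0.04],
    [[0,0,0],[0,0,0],0.04],
    [[0,0,0],[0,0,0],0.04],
  ],
  squeeze=10,
)

```text
time: 3.25
tool_pos: [0.453, 0.3566, 0.0542]
tool_rot: [3.142, 0.0, 3.047]
contact_force: [0.2, -0.3, 0.6]
opening: 0.0398
grip_force: 0.0
```

Run:
```python
from h import *
m,im=look('w3'); goto(.454,.356,.052)
cv2.imwrite('pics/w3c.png',cv2.resize(im[170:330,220:420],None,fx=3.5,fy=3.5,interpolation=cv2.INTER_CUBIC))
```

```text
t 3.3 pos [0.4531 0.3566 0.0543] rot [3.141 0.    3.047] shift [-0.001  -0.0005  0.0023] open 0.0401 grip 0.0
```

View pics/w3c.png

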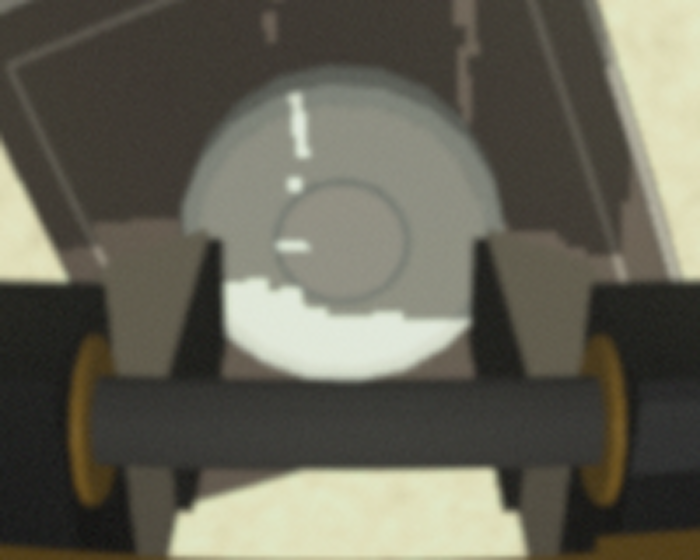

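The fingers, at a 40 mm opening, overlap the 60 mm lid in the picture without touching it. Their ends are at about (282,238) and (356,238), so the real fingertips must be above the lid. I'll measure the tip height from the picture.

Run:
```python
from h import *
m=dict(np.load('pics/w3.npz'));
f=lambda q:(q[0]/3.5+220-.35,q[1]/3.5+170-.35)
L,R=f((222,240)),f((475,240))
for z in(.054,.06,.07,.075,.08,.09,.1):
    a,b=plane(m,L,z,True),plane(m,R,z,True);print(z,a.round(4),b.round(4),np.linalg.norm(a-b).round(4))
```

```text
0.054 [0.4592 0.3321 0.054 ] [0.464  0.3823 0.054 ] 0.0505
0.06 [0.4566 0.3331 0.06  ] [0.4613 0.3818 0.06  ] 0.0489
0.07 [0.4523 0.3348 0.07  ] [0.4567 0.3809 0.07  ] 0.0464
0.075 [0.4502 0.3356 0.075 ] [0.4544 0.3805 0.075 ] 0.0451
0.08 [0.448  0.3364 0.08  ] [0.4521 0.3801 0.08  ] 0.0438
0.09 [0.4437 0.3381 0.09  ] [0.4476 0.3792 0.09  ] 0.0412
0.1 [0.4394 0.3398 0.1   ] [0.443  0.3783 0.1   ] 0.0387
```

Run:
```python
from h import *
m=dict(np.load('pics/w1.npz'));
for z in(.16,.17,.18,.19,.195,.2,.21):
    a,b=plane(m,(238,237),z,True),plane(m,(401,237),z,True);print(z,a.round(4),b.round(4),np.linalg.norm(a-b).round(4))
ms=robot.camera_model('side')
for q in [(290,185),(305,190),(325,188)]:
    o,d=ray(ms,(q[0]/4+130-.4,q[1]/4+90-.4))
    for y in (.3566-.025,.3566-.035): print(q,y,(o+d*(y-o[1])/d[1]).round(4))
```

```text
0.16 [0.4568 0.297  0.16  ] [0.4678 0.4118 0.16  ] 0.1153
0.17 [0.4527 0.3003 0.17  ] [0.4631 0.4092 0.17  ] 0.1094
0.18 [0.4485 0.3037 0.18  ] [0.4584 0.4067 0.18  ] 0.1035
0.19 [0.4444 0.307  0.19  ] [0.4538 0.4042 0.19  ] 0.0976
0.195 [0.4424 0.3087 0.195 ] [0.4514 0.4029 0.195 ] 0.0947
0.2 [0.4403 0.3103 0.2   ] [0.4491 0.4017 0.2   ] 0.0918
0.21 [0.4362 0.3137 0.21  ] [0.4444 0.3992 0.21  ] 0.0859
(290, 185) 0.33159999999999995 [0.4377 0.3316 0.0987]
(290, 185) 0.3216 [0.4345 0.3216 0.1075]
(305, 190) 0.33159999999999995 [0.4462 0.3316 0.09  ]
(305, 190) 0.3216 [0.4428 0.3216 0.0988]
(325, 188) 0.33159999999999995 [0.4591 0.3316 0.0846]
(325, 188) 0.3216 [0.4556 0.3216 0.0935]
```

Both wrist heights and the side view agree: the physical fingertips sit about 33 mm above the reported TCP. I'll open the fingers and go further down, watching the force.

>>> arm_command(
  moves=[
    [[0,0,0],[0,0,0],0.085],
    [[0,0,0],[0,0,0],0.085],
    [[0,0,0],[0,0,0],0.085],
    [[0,0,0],[0,0,0],0.085],
    [[0,0,0],[0,0,0],0.085],
  ],
)

```text
time: 3.8
tool_pos: [0.4531, 0.3566, 0.0543]
tool_rot: [3.141, 0.0, 3.047]
contact_force: [0.2, -0.3, -0.2]
opening: 0.0752
grip_force: 0.0
```

>>> arm_command(
  moves=[
    [[0,0,0.004],[0,0,0],0.085],
    [[0,0,0.01],[0,0,0],0.085],
    [[0,0,0.016],[0,0,0],0.085],
    [[0,0,0.02],[0,0,0],0.085],
    [[0,0,0.022],[0,0,0],0.085],
  ],
)

```text
time: 4.3
tool_pos: [0.4527, 0.3564, 0.0314]
tool_rot: [-3.141, -0.001, 3.047]
contact_force: [-0.1, -0.5, -0.5]
opening: 0.0849
grip_force: 0.0
```

Run:
```python
from h import *
m,im=look('w4'); goto(.4535,.3567,.022); print(robot.observe()['contact_force'])
cv2.imwrite('pics/w4c.png',cv2.resize(im[170:330,220:420],None,fx=3.5,fy=3.5,interpolation=cv2.INTER_CUBIC))
```

```text
t 4.35 pos [0.4527 0.3564 0.0314] rot [-3.141e+00 -1.000e-03  3.047e+00] shift [-0.0008  0.0004  0.0094] open 0.0848 grip 0.0
[ 0.14335662 -0.31257804  0.39485085]
```

View pics/w4c.png

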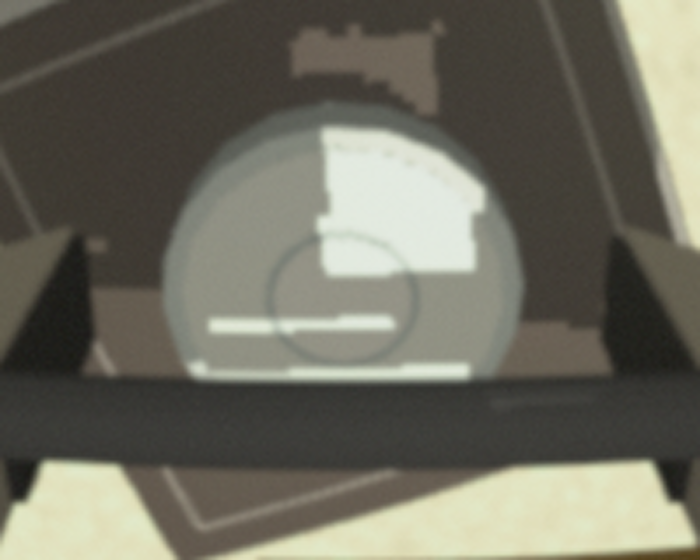

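The crop shows the dish centred between the open fingers: lid centre at (343,298), pads at columns 85 and 612. The reported z is already below the plate and there is no contact, which confirms the offset. I'll go down a bit more and close.

>>> arm_command(
  moves=[
    [[0,0,0.002],[0,0,0],0.085],
    [[0,0,0.004],[0,0,0],0.085],
    [[0,0,0.006],[0,0,0],0.085],
    [[0,0,0.008],[0,0,0],0.085],
    [[0,0,0.009],[0,0,0],0.085],
  ],
)

```text
time: 4.85
tool_pos: [0.453, 0.3566, 0.023]
tool_rot: [-3.142, -0.0, 3.047]
contact_force: [-0.2, -0.1, -0.2]
opening: 0.0848
grip_force: 0.0
```

>>> arm_command(
  moves=[
    [[0,0,0],[0,0,0],0.065],
    [[0,0,0],[0,0,0],0.05],
    [[0,0,0],[0,0,0],0.05],
    [[0,0,0],[0,0,0],0.05],
    [[0,0,0],[0,0,0],0.05],
  ],
  squeeze=10,
)

```text
time: 5.35
tool_pos: [0.4531, 0.3567, 0.0233]
tool_rot: [3.141, 0.0, 3.047]
contact_force: [0.1, -0.9, 0.3]
opening: 0.0591
grip_force: 10.0
```

>>> arm_command(
  moves=[
    [[0,0,0],[0,0,0],0.05],
    [[0,0,0],[0,0,0],0.05],
    [[0,0,0],[0,0,0],0.05],
    [[0,0,0],[0,0,0],0.05],
    [[0,0,0],[0,0,0],0.05],
  ],
)

```text
time: 5.85
tool_pos: [0.4531, 0.3567, 0.0233]
tool_rot: [3.141, 0.0, 3.047]
contact_force: [-0.3, -0.7, 1.0]
opening: 0.0593
grip_force: 10.0
```

>>> arm_command(
  moves=[
    [[0,0,-0.005],[0,0,0],0.05],
    [[0,0,-0.02],[0,0,0],0.05],
    [[0,0,-0.04],[0,0,0],0.05],
    [[0,0,-0.065],[0,0,0],0.05],
    [[0,0,-0.08],[0,0,0],0.05],
  ],
)

```text
time: 6.35
tool_pos: [0.4536, 0.357, 0.1053]
tool_rot: [3.14, 0.002, 3.047]
contact_force: [0.1, 0.1, 0.6]
opening: 0.0597
grip_force: 10.0
```

>>> arm_command(
  moves=[
    [[-0.008,-0.015,0],[0,0,0],0.05],
    [[-0.02,-0.038,0],[0,0,0],0.05],
    [[-0.037,-0.069,0],[0,0,0],0.05],
    [[-0.053,-0.1,0],[0,0,0],0.05],
    [[-0.07,-0.131,0],[0,0,0],0.05],
  ],
)

```text
time: 6.85
tool_pos: [0.5102, 0.2172, 0.1023]
tool_rot: [-3.141, -0.002, 3.047]
contact_force: [0.2, -0.7, 0.4]
opening: 0.0596
grip_force: 10.0
```

>>> arm_command(
  moves=[
    [[-0.017,-0.031,0],[0,0,0],0.05],
    [[-0.034,-0.062,0],[0,0,0],0.05],
    [[-0.048,-0.09,0],[0,0,0],0.05],
    [[-0.057,-0.108,0],[0,0,0],0.05],
    [[-0.057,-0.108,0],[0,0,0],0.05],
  ],
)

```text
time: 7.35
tool_pos: [0.5572, 0.1031, 0.1022]
tool_rot: [-3.141, -0.001, 3.043]
contact_force: [0.2, -0.5, 0.2]
opening: 0.0596
grip_force: 10.0
```

Run:
```python
from h import *
goto(.5575,.106,-.0227)
m,im=look('w5'); ms=robot.camera_model('side'); s=robot.read_camera('side')
print(proj(ms,np.array([.5575,.106,.1])))
cv2.imwrite('pics/w5c.png',np.hstack([cv2.resize(im[:,120:560],(396,360)),cv2.resize(s[110:270,220:380,::-1],(360,360),interpolation=cv2.INTER_CUBIC)]))
```

```text
t 7.35 pos [0.5572 0.1031 0.1022] rot [-3.141e+00 -1.000e-03  3.043e+00] shift [-0.      0.0029  0.1249] open 0.0596 grip 9.999669939279556
[294.35071695 165.16932657]
```

View pics/w5c.png

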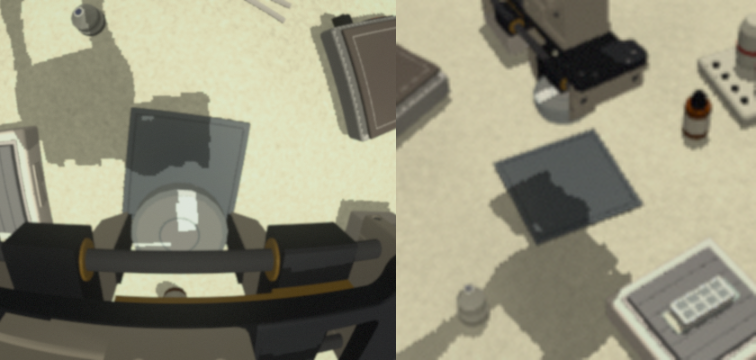

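The dish is held level above the mat, lid at (180,215) in the left panel. I'll lower it.

>>> arm_command(
  moves=[
    [[0,0.003,0.02],[0,0,0],0.05],
    [[0,0.003,0.05],[0,0,0],0.05],
    [[0,0.003,0.08],[0,0,0],0.05],
    [[0,0.003,0.105],[0,0,0],0.05],
    [[0,0.003,0.115],[0,0,0],0.05],
  ],
)

```text
time: 7.95
tool_pos: [0.5547, 0.1105, -0.0144]
tool_rot: [-3.141, -0.005, 3.048]
contact_force: [-0.4, -0.5, -0.0]
opening: 0.0593
grip_force: 10.0
```

>>> arm_command(
  moves=[
    [[0,0,0.003],[0,0,0],0.05],
    [[0,0,0.005],[0,0,0],0.05],
    [[0,0,0.007],[0,0,0],0.05],
    [[0,0,0.009],[0,0,0],0.05],
    [[0,0,0.009],[0,0,0],0.05],
  ],
)

```text
time: 8.45
tool_pos: [0.5574, 0.1097, -0.0203]
tool_rot: [3.141, 0.001, 3.047]
contact_force: [-0.3, 0.0, -0.9]
opening: 0.0594
grip_force: 10.0
```

>>> arm_command(
  moves=[
    [[0,0,0.001],[0,0,0],0.05],
    [[0,0,0.002],[0,0,0],0.05],
    [[0,0,0.0025],[0,0,0],0.05],
    [[0,0,0.0025],[0,0,0],0.05],
    [[0,0,0.0025],[0,0,0],0.05],
  ],
)

```text
time: 8.95
tool_pos: [0.5573, 0.1097, -0.0227]
tool_rot: [3.141, 0.001, 3.047]
contact_force: [-1.2, -0.2, 6.3]
opening: 0.0593
grip_force: 10.0
```

>>> arm_command(
  moves=[
    [[0,0,0],[0,0,0],0.065],
    [[0,0,0],[0,0,0],0.075],
    [[0,0,0],[0,0,0],0.085],
    [[0,0,0],[0,0,0],0.085],
    [[0,0,0],[0,0,0],0.085],
  ],
)

```text
time: 9.45
tool_pos: [0.5571, 0.1097, -0.0234]
tool_rot: [3.142, -0.0, 3.047]
contact_force: [0.1, 0.5, 0.3]
opening: 0.0847
grip_force: 0.0
```

>>> arm_command(
  moves=[
    [[0,0,-0.015],[0,0,0],0.085],
    [[0,0,-0.04],[0,0,0],0.085],
    [[0,0,-0.075],[0,0,0],0.085],
    [[0,0,-0.105],[0,0,0],0.07],
    [[0,0,-0.125],[0,0,0],0.06],
  ],
)

```text
time: 9.95
tool_pos: [0.5579, 0.1097, 0.1041]
tool_rot: [3.141, 0.003, 3.047]
contact_force: [0.2, 0.4, -0.6]
opening: 0.0734
grip_force: 0.0
```

Run:
```python
from h import *
goto(.5457,-.127,.1)
```

```text
t 9.95 pos [0.5579 0.1097 0.1041] rot [3.141e+00 3.000e-03 3.047e+00] shift [-0.0102 -0.2368  0.0041] open 0.0734 grip 0.0
```

>>> arm_command(
  moves=[
    [[-0.001,-0.015,0],[0,0,0],0.055],
    [[-0.002,-0.045,0],[0,0,0],0.055],
    [[-0.004,-0.085,0],[0,0,0],0.055],
    [[-0.006,-0.125,0],[0,0,0],0.055],
    [[-0.007,-0.165,0],[0,0,0],0.055],
  ],
)

```text
time: 10.45
tool_pos: [0.5474, -0.0573, 0.1004]
tool_rot: [3.141, -0.002, 3.047]
contact_force: [0.1, -0.5, -0.3]
opening: 0.0551
grip_force: 0.0
```

>>> arm_command(
  moves=[
    [[-0.001,-0.03,0.01],[0,0,0],0.055],
    [[-0.002,-0.055,0.03],[0,0,0],0.055],
    [[-0.003,-0.072,0.05],[0,0,0],0.055],
    [[-0.003,-0.072,0.05],[0,0,0],0.055],
    [[-0.003,-0.072,0.05],[0,0,0],0.055],
  ],
)

```text
time: 10.95
tool_pos: [0.5437, -0.1274, 0.0507]
tool_rot: [3.141, -0.002, 3.045]
contact_force: [-0.2, 0.3, 0.6]
opening: 0.0548
grip_force: 0.0
```

Run:
```python
from h import *
goto(.5457,-.127,.016)
m,im=look('w6')
g=cv2.cvtColor(im,6); c=(m['R']@np.array([.5457,-.127,.058])+m['t']);r=np.hypot(*c[:2]);p=c[:2]/r*np.arctan2(r,c[2])*m['fx']+[m['cx'],m['cy']];print('expect',p)
cv2.imwrite('pics/w6c.png',cv2.resize(im[150:350,200:440],None,fx=3,fy=3,interpolation=cv2.INTER_CUBIC))
```

```text
t 10.95 pos [ 0.5437 -0.1274  0.0507] rot [ 3.141e+00 -2.000e-03  3.045e+00] shift [-0.002   0.0006  0.0347] open 0.0548 grip 0.0
expect [318.11609423 233.98327787]
```

View pics/w6c.png

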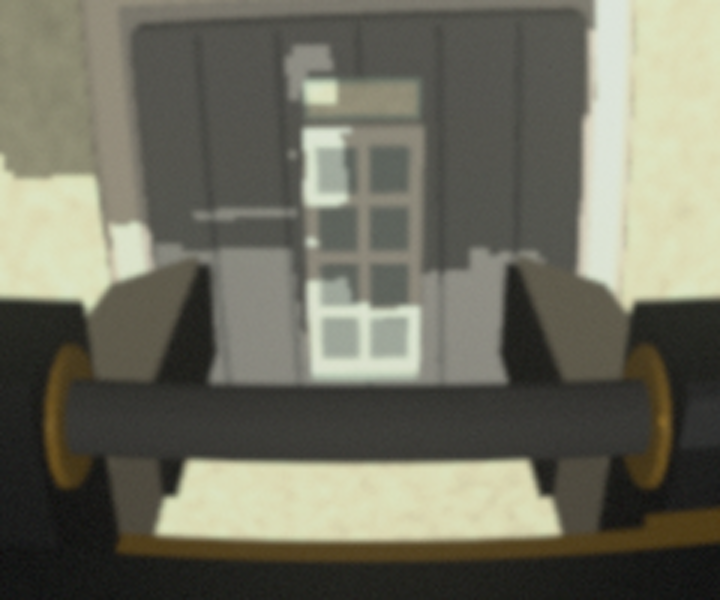

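The slide is centred at (362,252) in the crop, between pads at columns 212 and 503, and its sides are parallel to the pads. It matches the expected position, so I'll descend and grip.

>>> arm_command(
  moves=[
    [[-0.001,0.001,0.01],[0,0,0],0.055],
    [[-0.001,0.001,0.02],[0,0,0],0.055],
    [[-0.001,0.001,0.028],[0,0,0],0.055],
    [[-0.001,0.001,0.032],[0,0,0],0.055],
    [[-0.001,0.001,0.034],[0,0,0],0.055],
  ],
)

```text
time: 11.5
tool_pos: [0.5455, -0.126, 0.017]
tool_rot: [3.141, -0.001, 3.047]
contact_force: [0.0, -0.4, -0.6]
opening: 0.0553
grip_force: 0.0
```

>>> arm_command(
  moves=[
    [[0,0,0],[0,0,0],0.035],
    [[0,0,0],[0,0,0],0.018],
    [[0,0,0],[0,0,0],0.018],
    [[0,0,0],[0,0,0],0.018],
    [[0,0,0],[0,0,0],0.018],
  ],
  squeeze=10,
)

```text
time: 12.0
tool_pos: [0.5459, -0.1264, 0.018]
tool_rot: [-3.142, 0.001, 3.047]
contact_force: [-0.2, 0.8, 0.6]
opening: 0.0249
grip_force: 10.0
```

>>> arm_command(
  moves=[
    [[0,0,0],[0,0,0],0.018],
    [[0,0,0],[0,0,0],0.018],
    [[0,0,0],[0,0,0],0.018],
    [[0,0,0],[0,0,0],0.018],
    [[0,0,0],[0,0,0],0.018],
  ],
)

```text
time: 12.5
tool_pos: [0.5459, -0.1264, 0.0179]
tool_rot: [-3.142, 0.0, 3.047]
contact_force: [0.5, 0.4, 2.9]
opening: 0.0248
grip_force: 10.0
```

>>> arm_command(
  moves=[
    [[0,0,-0.005],[0,0,0],0.018],
    [[0,0,-0.02],[0,0,0],0.018],
    [[0,0,-0.04],[0,0,0],0.018],
    [[0,0,-0.065],[0,0,0],0.018],
    [[0,0,-0.085],[0,0,0],0.018],
  ],
)

```text
time: 13.0
tool_pos: [0.5457, -0.1263, 0.104]
tool_rot: [3.142, 0.0, 3.047]
contact_force: [0.1, -0.0, -1.4]
opening: 0.0248
grip_force: 10.0
```

>>> arm_command(
  moves=[
    [[0.004,0.014,0],[0,0,0],0.018],
    [[0.013,0.043,0],[0,0,0],0.018],
    [[0.024,0.082,0],[0,0,0],0.018],
    [[0.035,0.12,0],[0,0,0],0.018],
    [[0.046,0.158,0],[0,0,0],0.018],
  ],
)

```text
time: 13.5
tool_pos: [0.5131, 0.0376, 0.1015]
tool_rot: [3.141, -0.002, 3.047]
contact_force: [0.2, 0.5, 0.4]
opening: 0.0245
grip_force: 10.0
```

>>> arm_command(
  moves=[
    [[0.011,0.038,0],[0,0,0],0.018],
    [[0.022,0.077,0],[0,0,0],0.018],
    [[0.034,0.115,0],[0,0,0],0.018],
    [[0.045,0.154,0],[0,0,0],0.018],
    [[0.056,0.192,0],[0,0,0],0.018],
  ],
)

```text
time: 14.0
tool_pos: [0.4753, 0.2338, 0.1016]
tool_rot: [-3.141, -0.002, 3.047]
contact_force: [0.8, -0.2, -0.3]
opening: 0.025
grip_force: 10.0
```

>>> arm_command(
  moves=[
    [[0.011,0.037,0],[0,0,0],0.018],
    [[0.021,0.071,0],[0,0,0],0.018],
    [[0.03,0.1,0],[0,0,0],0.018],
    [[0.035,0.12,0],[0,0,0],0.018],
    [[0.035,0.12,0],[0,0,0],0.018],
  ],
)

```text
time: 14.5
tool_pos: [0.4515, 0.3571, 0.1013]
tool_rot: [-3.141, -0.002, 3.05]
contact_force: [-0.3, 0.6, -0.8]
opening: 0.0248
grip_force: 10.0
```

>>> arm_command(
  moves=[
    [[0,0,0],[0,0,0],0.018],
    [[0,0,0],[0,0,0],0.018],
    [[0,0,0],[0,0,0],0.018],
    [[0,0,0],[0,0,0],0.018],
    [[0,0,0],[0,0,0],0.018],
  ],
)

```text
time: 15.0
tool_pos: [0.4541, 0.354, 0.1028]
tool_rot: [3.141, 0.0, 3.046]
contact_force: [0.4, -0.3, -0.2]
opening: 0.0248
grip_force: 10.0
```

Run:
```python
from h import *
goto(.4535,.3555,.0229)
```

```text
t 15.0 pos [0.4541 0.354  0.1028] rot [3.141 0.    3.046] shift [0.0007 0.0014 0.0799] open 0.0248 grip 9.99741643667221
```

Next I'll lower to first touch (a total of 0.0799), release and retreat.

>>> arm_command(
  moves=[
    [[0,0.001,0.015],[0,0,0],0.018],
    [[0,0.001,0.035],[0,0,0],0.018],
    [[0,0.001,0.055],[0,0,0],0.018],
    [[0,0.001,0.068],[0,0,0],0.018],
    [[0,0.001,0.074],[0,0,0],0.018],
  ],
)

```text
time: 15.5
tool_pos: [0.4535, 0.355, 0.0275]
tool_rot: [-3.141, -0.001, 3.046]
contact_force: [0.4, 0.2, 0.3]
opening: 0.0248
grip_force: 10.0
```

>>> arm_command(
  moves=[
    [[0,0,0.002],[0,0,0],0.018],
    [[0,0,0.004],[0,0,0],0.018],
    [[0,0,0.005],[0,0,0],0.018],
    [[0,0,0.0055],[0,0,0],0.018],
    [[0,0,0.0055],[0,0,0],0.018],
  ],
)

```text
time: 16.0
tool_pos: [0.4541, 0.3557, 0.0236]
tool_rot: [3.141, 0.001, 3.047]
contact_force: [0.4, 0.3, -0.7]
opening: 0.0249
grip_force: 10.0
```

>>> arm_command(
  moves=[
    [[0,0,0.0005],[0,0,0],0.018],
    [[0,0,0.001],[0,0,0],0.018],
    [[0,0,0.001],[0,0,0],0.018],
    [[0,0,0.001],[0,0,0],0.018],
    [[0,0,0.001],[0,0,0],0.018],
  ],
)

```text
time: 16.5
tool_pos: [0.4542, 0.3557, 0.0228]
tool_rot: [3.141, 0.001, 3.047]
contact_force: [-1.5, -0.5, 5.6]
opening: 0.0248
grip_force: 10.0
```

>>> arm_command(
  moves=[
    [[0,0,0],[0,0,0],0.03],
    [[0,0,0],[0,0,0],0.04],
    [[0,0,0],[0,0,0],0.05],
    [[0,0,0],[0,0,0],0.06],
    [[0,0,0],[0,0,0],0.06],
  ],
)

```text
time: 17.0
tool_pos: [0.4539, 0.3555, 0.0221]
tool_rot: [-3.142, -0.0, 3.047]
contact_force: [-0.1, -0.3, 0.3]
opening: 0.0571
grip_force: 0.0
```

>>> arm_command(
  moves=[
    [[0,0,-0.015],[0,0,0],0.06],
    [[0,0,-0.04],[0,0,0],0.06],
    [[0,0,-0.075],[0,0,0],0.06],
    [[0,0,-0.105],[0,0,0],0.06],
    [[0,0,-0.12],[0,0,0],0.06],
  ],
)

```text
time: 17.5
tool_pos: [0.455, 0.3562, 0.1452]
tool_rot: [3.139, 0.004, 3.047]
contact_force: [-0.5, 1.2, -0.4]
opening: 0.0598
grip_force: 0.0
```

Run:
```python
from h import *
exec(open('m.py').read().split("for n,ts")[0].split('\n',1)[1])
for th in (90,100,110):
  a,_=brightblob(T,(477,228),17,th); ca,ra=cv2.minEnclosingCircle(a.astype(np.float32))
  for t2 in (130,150):
    b,_=brightblob(S,(413,363),17,t2); cb=cv2.fitEllipse(b.astype(np.float32))[0]; x,e=tri([ray(mt,ca),ray(ms,cb)])
    print(th,t2,np.round(ca,1),round(ra*2,1),rect(a,.088),'tri',x.round(4),round(e,4))
goto(.4467,-.3705,.14)
```

```text
90 130 [476.9 227.2] 18.3 (array([ 450.8, -373.3]), array([40. , 39.6]), 82.2) tri [ 0.4476 -0.3731  0.0847] 0.0011
90 150 [476.9 227.2] 18.3 (array([ 450.8, -373.3]), array([40. , 39.6]), 82.2) tri [ 0.4487 -0.3716  0.0924] 0.0002
100 130 [477.  227.1] 17.6 (array([ 450.5, -373.5]), array([39.3, 37.7]), 64.5) tri [ 0.4477 -0.3732  0.0847] 0.0012
100 150 [477.  227.1] 17.6 (array([ 450.5, -373.5]), array([39.3, 37.7]), 64.5) tri [ 0.4488 -0.3717  0.0924] 0.0001
110 130 [477.1 226.8] 16.5 (array([ 450.8, -373.5]), array([37.5, 35.8]), 90.0) tri [ 0.4483 -0.3735  0.0839] 0.0017
110 150 [477.1 226.8] 16.5 (array([ 450.8, -373.5]), array([37.5, 35.8]), 90.0) tri [ 0.4494 -0.372   0.0916] 0.0004
t 17.5 pos [0.455  0.3562 0.1452] rot [3.139 0.004 3.047] shift [-0.0605 -0.7242  0.0052] open 0.0598 grip 0.0
```

>>> arm_command(
  moves=[
    [[-0.002,-0.02,0],[0,0,0],0.07],
    [[-0.005,-0.06,0],[0,0,0],0.07],
    [[-0.009,-0.105,0],[0,0,0],0.07],
    [[-0.013,-0.15,0],[0,0,0],0.07],
    [[-0.017,-0.195,0],[0,0,0],0.07],
  ],
)

```text
time: 18.0
tool_pos: [0.4521, 0.1583, 0.1423]
tool_rot: [3.142, 0.0, 3.047]
contact_force: [1.4, -0.3, 0.8]
opening: 0.0699
grip_force: 0.0
```

>>> arm_command(
  moves=[
    [[-0.004,-0.045,0],[0,0,0],0.07],
    [[-0.008,-0.09,0],[0,0,0],0.07],
    [[-0.012,-0.135,0],[0,0,0],0.07],
    [[-0.016,-0.18,0],[0,0,0],0.07],
    [[-0.0195,-0.225,0],[0,0,0],0.07],
  ],
)

```text
time: 18.5
tool_pos: [0.4503, -0.0678, 0.1424]
tool_rot: [3.142, 0.001, 3.047]
contact_force: [1.0, 0.5, -0.3]
opening: 0.0696
grip_force: 0.0
```

>>> arm_command(
  moves=[
    [[-0.004,-0.045,0],[0,0,0],0.07],
    [[-0.008,-0.09,0],[0,0,0],0.07],
    [[-0.012,-0.135,0],[0,0,0],0.07],
    [[-0.016,-0.18,0],[0,0,0],0.07],
    [[-0.0195,-0.225,0],[0,0,0],0.07],
  ],
)

```text
time: 19.0
tool_pos: [0.4483, -0.2938, 0.1422]
tool_rot: [3.142, 0.0, 3.047]
contact_force: [0.6, 1.1, 0.2]
opening: 0.0698
grip_force: 0.0
```

>>> arm_command(
  moves=[
    [[-0.003,-0.035,0],[0,0,0],0.07],
    [[-0.005,-0.06,0.01],[0,0,0],0.07],
    [[-0.006,-0.075,0.025],[0,0,0],0.07],
    [[-0.007,-0.081,0.04],[0,0,0],0.07],
    [[-0.007,-0.081,0.04],[0,0,0],0.07],
  ],
)

```text
time: 19.5
tool_pos: [0.4467, -0.3723, 0.0996]
tool_rot: [3.138, -0.004, 3.046]
contact_force: [-0.2, 0.1, -0.6]
opening: 0.07
grip_force: 0.0
```

Run:
```python
from h import *
goto(.449,-.373,.05)
m,im=look('w7')
def fp(X):
    c=m['R']@np.array(X)+m['t'];r=np.hypot(*c[:2]);return (c[:2]/r*np.arctan2(r,c[2])*m['fx']+[m['cx'],m['cy']]).round(1)
p=fp([.449,-.373,.088]);print('expect',p,'deck centre',fp([.446,-.373,.075]))
g=cv2.cvtColor(im,6)
for th in(90,110,130,150):
    ct,s=blob(g>th,p); print(th,s,cv2.fitEllipse(ct))
cv2.imwrite('pics/w7c.png',cv2.resize(im[100:340,180:460],None,fx=2.5,fy=2.5,interpolation=cv2.INTER_CUBIC))
```

```text
t 19.5 pos [ 0.4467 -0.3723  0.0996] rot [ 3.138 -0.004  3.046] shift [-0.0023 -0.0005  0.0496] open 0.07 grip 0.0
expect [316.6 224.3] deck centre [316.2 214.4]
90 [ 286  186   62   67 2913] ((316.9065856933594, 218.7069091796875), (60.699241638183594, 65.68255615234375), 163.28726196289062)
110 [ 286  187   61   65 2674] ((316.65960693359375, 218.94520568847656), (59.26698684692383, 64.9081039428711), 161.13067626953125)
130 [ 287  200   58   52 2149] ((317.2103271484375, 226.2101593017578), (49.109710693359375, 54.838523864746094), 96.77815246582031)
150 [ 287  207   56   45 1513] ((316.2812805175781, 229.41482543945312), (41.788639068603516, 51.22975540161133), 100.37213897705078)
```

View pics/w7c.png

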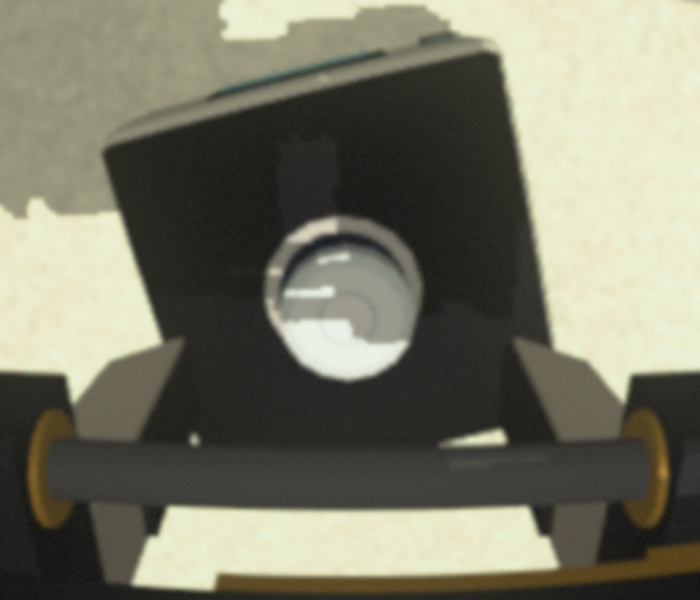

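The window ring is at (344,288) and the lid centre at (348,315) in the crop. Both are within 2 mm of expectation and centred between the fingers.

>>> arm_command(
  moves=[
    [[-0.002,0,0.012],[0,0,0],0.07],
    [[-0.002,0,0.027],[0,0,0],0.07],
    [[-0.002,0,0.041],[0,0,0],0.07],
    [[-0.002,0,0.049],[0,0,0],0.07],
    [[-0.002,0,0.053],[0,0,0],0.07],
  ],
)

```text
time: 20.05
tool_pos: [0.4501, -0.3725, 0.0486]
tool_rot: [3.141, -0.0, 3.048]
contact_force: [-0.2, 0.5, 1.1]
opening: 0.0702
grip_force: 0.0
```

>>> arm_command(
  moves=[
    [[0,0,0],[0,0,0],0.05],
    [[0,0,0],[0,0,0],0.03],
    [[0,0,0],[0,0,0],0.03],
    [[0,0,0],[0,0,0],0.03],
    [[0,0,0],[0,0,0],0.03],
  ],
  squeeze=8,
)

```text
time: 20.55
tool_pos: [0.45, -0.3735, 0.0495]
tool_rot: [-3.141, 0.0, 3.047]
contact_force: [-0.5, -0.4, -0.3]
opening: 0.0343
grip_force: 0.0
```

>>> arm_command(
  moves=[
    [[0,0,0],[0,0,0],0.03],
    [[0,0,0],[0,0,0],0.03],
    [[0,0,0],[0,0,0],0.03],
    [[0,0,0],[0,0,0],0.03],
    [[0,0,0],[0,0,0],0.03],
  ],
)

```text
time: 21.05
tool_pos: [0.4499, -0.3733, 0.0492]
tool_rot: [3.141, 0.0, 3.047]
contact_force: [0.5, -0.4, 0.0]
opening: 0.0303
grip_force: 0.0
```

The fingers closed above the lid, so the real tip offset is about 40 mm; the slide's grip height is still consistent with that. I'll reopen, go 9 mm lower and close.

>>> arm_command(
  moves=[
    [[0,0,0],[0,0,0],0.06],
    [[0,0,0],[0,0,0],0.06],
    [[0,0,0],[0,0,0],0.06],
    [[0,0,0],[0,0,0],0.06],
    [[0,0,0],[0,0,0],0.06],
  ],
)

```text
time: 21.55
tool_pos: [0.4499, -0.3734, 0.0492]
tool_rot: [3.141, 0.0, 3.047]
contact_force: [-0.3, -0.2, 0.1]
opening: 0.0592
grip_force: 0.0
```

>>> arm_command(
  moves=[
    [[0,0,0.002],[0,0,0],0.06],
    [[0,0,0.004],[0,0,0],0.06],
    [[0,0,0.006],[0,0,0],0.06],
    [[0,0,0.008],[0,0,0],0.06],
    [[0,0,0.009],[0,0,0],0.06],
  ],
)

```text
time: 22.05
tool_pos: [0.4498, -0.3732, 0.0398]
tool_rot: [3.141, -0.0, 3.047]
contact_force: [0.1, -0.5, -0.4]
opening: 0.0603
grip_force: 0.0
```

>>> arm_command(
  moves=[
    [[0,0,0],[0,0,0],0.045],
    [[0,0,0],[0,0,0],0.03],
    [[0,0,0],[0,0,0],0.03],
    [[0,0,0],[0,0,0],0.03],
    [[0,0,0],[0,0,0],0.03],
  ],
  squeeze=8,
)

```text
time: 22.55
tool_pos: [0.45, -0.3734, 0.0403]
tool_rot: [-3.142, 0.0, 3.047]
contact_force: [0.4, -0.5, 0.3]
opening: 0.0391
grip_force: 8.0
```

>>> arm_command(
  moves=[
    [[0,0,0],[0,0,0],0.03],
    [[0,0,0],[0,0,0],0.03],
    [[0,0,0],[0,0,0],0.03],
    [[0,0,0],[0,0,0],0.03],
    [[0,0,0],[0,0,0],0.03],
  ],
)

```text
time: 23.05
tool_pos: [0.45, -0.3734, 0.0403]
tool_rot: [-3.142, 0.0, 3.047]
contact_force: [-0.4, 0.0, 1.8]
opening: 0.0396
grip_force: 8.0
```

>>> arm_command(
  moves=[
    [[0,0,-0.005],[0,0,0],0.03],
    [[0,0,-0.02],[0,0,0],0.03],
    [[0,0,-0.04],[0,0,0],0.03],
    [[0,0,-0.06],[0,0,0],0.03],
    [[0,0,-0.07],[0,0,0],0.03],
  ],
)

```text
time: 23.55
tool_pos: [0.4505, -0.374, 0.1122]
tool_rot: [-3.14, 0.002, 3.047]
contact_force: [-0.8, 0.1, -0.2]
opening: 0.0396
grip_force: 8.0
```

>>> arm_command(
  moves=[
    [[-0.004,0.014,0],[0,0,0],0.03],
    [[-0.01,0.037,0],[0,0,0],0.03],
    [[-0.019,0.066,0],[0,0,0],0.03],
    [[-0.027,0.095,0],[0,0,0],0.03],
    [[-0.035,0.124,0],[0,0,0],0.03],
  ],
)

```text
time: 24.05
tool_pos: [0.4963, -0.2507, 0.109]
tool_rot: [3.14, -0.002, 3.047]
contact_force: [0.4, -0.2, -0.6]
opening: 0.0393
grip_force: 8.0
```

>>> arm_command(
  moves=[
    [[-0.009,0.031,0],[0,0,0],0.03],
    [[-0.018,0.062,0],[0,0,0],0.03],
    [[-0.027,0.095,0],[0,0,0],0.03],
    [[-0.034,0.12,0],[0,0,0],0.03],
    [[-0.037,0.13,0],[0,0,0],0.03],
  ],
)

```text
time: 24.55
tool_pos: [0.5454, -0.124, 0.1091]
tool_rot: [3.14, -0.002, 3.05]
contact_force: [-0.5, -0.3, -0.5]
opening: 0.0394
grip_force: 8.0
```

>>> arm_command(
  moves=[
    [[0,0,0.01],[0,0,0],0.03],
    [[0,0,0.03],[0,0,0],0.03],
    [[0,0,0.05],[0,0,0],0.03],
    [[0,0,0.06],[0,0,0],0.03],
    [[0,0,0.06],[0,0,0],0.03],
  ],
)

```text
time: 25.05
tool_pos: [0.544, -0.1277, 0.0482]
tool_rot: [3.141, -0.004, 3.046]
contact_force: [0.4, -0.0, -1.3]
opening: 0.0396
grip_force: 8.0
```

Run:
```python
from h import *
goto(.546,-.127,.0103)
```

```text
t 25.05 pos [ 0.544  -0.1277  0.0482] rot [ 3.141 -0.004  3.046] shift [-0.0019  0.0009  0.0379] open 0.0396 grip 8.000006675720215
```

>>> arm_command(
  moves=[
    [[0,0,0.01],[0,0,0],0.03],
    [[0,0,0.02],[0,0,0],0.03],
    [[0,0,0.028],[0,0,0],0.03],
    [[0,0,0.033],[0,0,0],0.03],
    [[0,0,0.035],[0,0,0],0.03],
  ],
)

```text
time: 25.55
tool_pos: [0.5454, -0.1272, 0.0145]
tool_rot: [3.141, -0.001, 3.047]
contact_force: [-0.0, -0.5, -0.5]
opening: 0.0397
grip_force: 8.0
```

>>> arm_command(
  moves=[
    [[0,0,0.001],[0,0,0],0.03],
    [[0,0,0.002],[0,0,0],0.03],
    [[0,0,0.003],[0,0,0],0.03],
    [[0,0,0.0035],[0,0,0],0.03],
    [[0,0,0.0035],[0,0,0],0.03],
  ],
)

```text
time: 26.05
tool_pos: [0.5457, -0.1273, 0.0118]
tool_rot: [3.142, 0.0, 3.047]
contact_force: [-0.1, 0.4, 0.2]
opening: 0.0394
grip_force: 8.0
```

>>> arm_command(
  moves=[
    [[0,0,0.0005],[0,0,0],0.03],
    [[0,0,0.001],[0,0,0],0.03],
    [[0,0,0.0015],[0,0,0],0.03],
    [[0,0,0.0018],[0,0,0],0.03],
    [[0,0,0.0018],[0,0,0],0.03],
  ],
)

```text
time: 26.55
tool_pos: [0.5457, -0.1273, 0.0102]
tool_rot: [3.142, 0.0, 3.047]
contact_force: [-1.4, 0.0, 4.9]
opening: 0.0394
grip_force: 8.0
```

>>> arm_command(
  moves=[
    [[0,0,0],[0,0,0],0.045],
    [[0,0,0],[0,0,0],0.055],
    [[0,0,0],[0,0,0],0.065],
    [[0,0,0],[0,0,0],0.065],
    [[0,0,0],[0,0,0],0.065],
  ],
)

```text
time: 27.05
tool_pos: [0.5456, -0.1273, 0.0098]
tool_rot: [3.141, -0.0, 3.047]
contact_force: [0.2, -0.5, 0.9]
opening: 0.0648
grip_force: 0.0
```

>>> arm_command(
  moves=[
    [[0,0,-0.015],[0,0,0],0.07],
    [[0,0,-0.035],[0,0,0],0.075],
    [[0,0,-0.06],[0,0,0],0.085],
    [[0,0,-0.08],[0,0,0],0.085],
    [[0,0,-0.09],[0,0,0],0.085],
  ],
)

```text
time: 27.55
tool_pos: [0.5465, -0.1276, 0.1017]
tool_rot: [-3.141, 0.003, 3.047]
contact_force: [0.1, 0.1, -0.3]
opening: 0.085
grip_force: 0.0
```

Run:
```python
from h import *
goto(.5573,.1097,-.023)
T=cv2.cvtColor(robot.read_camera('top'),cv2.COLOR_RGB2BGR);mt=robot.camera_model('top')
g=cv2.cvtColor(T,6);p=proj(mt,np.array([.5573,.1097,.024]));print(p)
for th in(95,105,115):
    ct,s=blob(g>th,p);(c,r)=cv2.minEnclosingCircle(ct);print(th,s,c,r,plane(mt,c,.024).round(4))
```

```text
t 27.55 pos [ 0.5465 -0.1276  0.1017] rot [-3.141e+00  3.000e-03  3.047e+00] shift [0.0117 0.2373 0.1247] open 0.085 grip 0.0
[281.93442482 184.32533575]
95 [271 172  23  24 435] (282.1216125488281, 183.85134887695312) 11.852081298828125 [0.5585 0.1092 0.024 ]
105 [271 173  23  23 419] (282.1129150390625, 183.88710021972656) 11.560306549072266 [0.5584 0.1092 0.024 ]
115 [272 173  22  23 403] (282.15625, 183.8958282470703) 11.3438720703125 [0.5584 0.1091 0.024 ]
```

>>> arm_command(
  moves=[
    [[0.001,0.015,0],[0,0,0],0.085],
    [[0.002,0.045,0],[0,0,0],0.085],
    [[0.004,0.085,0],[0,0,0],0.085],
    [[0.006,0.125,0],[0,0,0],0.085],
    [[0.008,0.165,0],[0,0,0],0.085],
  ],
)

```text
time: 28.1
tool_pos: [0.552, 0.0402, 0.0983]
tool_rot: [3.141, -0.003, 3.047]
contact_force: [1.2, 0.9, -0.3]
opening: 0.085
grip_force: 0.0
```

>>> arm_command(
  moves=[
    [[0.001,0.03,0.005],[0,0,0],0.085],
    [[0.003,0.055,0.015],[0,0,0],0.085],
    [[0.003,0.072,0.03],[0,0,0],0.085],
    [[0.003,0.072,0.05],[0,0,0],0.085],
    [[0.003,0.072,0.06],[0,0,0],0.085],
  ],
)

```text
time: 28.6
tool_pos: [0.5547, 0.1111, 0.0369]
tool_rot: [-3.141, -0.005, 3.048]
contact_force: [-0.3, 0.3, 0.4]
opening: 0.0849
grip_force: 0.0
```

>>> arm_command(
  moves=[
    [[0,0,0.005],[0,0,0],0.085],
    [[0,0,0.01],[0,0,0],0.085],
    [[0,0,0.01],[0,0,0],0.085],
    [[0,0,0.01],[0,0,0],0.085],
    [[0,0,0.01],[0,0,0],0.085],
  ],
)

```text
time: 29.1
tool_pos: [0.5576, 0.1095, 0.0306]
tool_rot: [3.141, 0.001, 3.046]
contact_force: [-0.3, 0.2, -0.4]
opening: 0.0849
grip_force: 0.0
```

Run:
```python
from h import *
goto(.558,.1095,-.028)
```

```text
t 29.1 pos [0.5576 0.1095 0.0306] rot [3.141e+00 1.000e-03 3.046e+00] shift [-0.0004  0.0001  0.0586] open 0.0849 grip 0.0
```

>>> arm_command(
  moves=[
    [[0,0,0.014],[0,0,0],0.085],
    [[0,0,0.03],[0,0,0],0.085],
    [[0,0,0.045],[0,0,0],0.085],
    [[0,0,0.053],[0,0,0],0.085],
    [[0,0,0.0575],[0,0,0],0.085],
  ],
)

```text
time: 29.6
tool_pos: [0.5571, 0.1096, -0.0279]
tool_rot: [3.142, -0.0, 3.047]
contact_force: [-1.2, -0.4, 0.8]
opening: 0.0848
grip_force: 0.0
```

>>> arm_command(
  moves=[
    [[0,0,0],[0,0,0],0.065],
    [[0,0,0],[0,0,0],0.05],
    [[0,0,0],[0,0,0],0.05],
    [[0,0,0],[0,0,0],0.05],
    [[0,0,0],[0,0,0],0.05],
  ],
  squeeze=10,
)

```text
time: 30.1
tool_pos: [0.5576, 0.1097, -0.027]
tool_rot: [3.141, 0.001, 3.047]
contact_force: [-0.1, -0.5, 3.6]
opening: 0.0596
grip_force: 10.0
```

>>> arm_command(
  moves=[
    [[0,0,0],[0,0,0],0.05],
    [[0,0,0],[0,0,0],0.05],
    [[0,0,0],[0,0,0],0.05],
    [[0,0,0],[0,0,0],0.05],
    [[0,0,0],[0,0,0],0.05],
  ],
)

```text
time: 30.6
tool_pos: [0.5576, 0.1097, -0.027]
tool_rot: [3.141, 0.001, 3.047]
contact_force: [-0.3, 0.2, 6.2]
opening: 0.0595
grip_force: 10.0
```

>>> arm_command(
  moves=[
    [[0,0,-0.005],[0,0,0],0.05],
    [[0,0,-0.02],[0,0,0],0.05],
    [[0,0,-0.045],[0,0,0],0.05],
    [[0,0,-0.08],[0,0,0],0.05],
    [[0,0,-0.11],[0,0,0],0.05],
  ],
)

```text
time: 31.1
tool_pos: [0.5569, 0.1096, 0.0837]
tool_rot: [-3.142, -0.001, 3.047]
contact_force: [0.1, -0.3, 0.4]
opening: 0.0596
grip_force: 10.0
```

>>> arm_command(
  moves=[
    [[0.002,-0.015,-0.02],[0,0,0],0.05],
    [[0.006,-0.045,-0.035],[0,0,0],0.05],
    [[0.011,-0.085,-0.04],[0,0,0],0.05],
    [[0.017,-0.125,-0.04],[0,0,0],0.05],
    [[0.022,-0.165,-0.04],[0,0,0],0.05],
  ],
)

```text
time: 31.6
tool_pos: [0.5188, -0.0537, 0.1227]
tool_rot: [3.142, 0.0, 3.047]
contact_force: [1.3, -0.1, -1.1]
opening: 0.0598
grip_force: 10.0
```

>>> arm_command(
  moves=[
    [[0.005,-0.04,0],[0,0,0],0.05],
    [[0.011,-0.08,0],[0,0,0],0.05],
    [[0.016,-0.12,0],[0,0,0],0.05],
    [[0.021,-0.16,0],[0,0,0],0.05],
    [[0.027,-0.2,0],[0,0,0],0.05],
  ],
)

```text
time: 32.1
tool_pos: [0.473, -0.2504, 0.1223]
tool_rot: [3.141, -0.0, 3.047]
contact_force: [1.0, 0.5, 0.1]
opening: 0.0595
grip_force: 10.0
```

>>> arm_command(
  moves=[
    [[0.005,-0.038,0],[0,0,0],0.05],
    [[0.01,-0.073,0],[0,0,0],0.05],
    [[0.0135,-0.103,0],[0,0,0],0.05],
    [[0.016,-0.121,0],[0,0,0],0.05],
    [[0.0165,-0.126,0],[0,0,0],0.05],
  ],
)

```text
time: 32.6
tool_pos: [0.4448, -0.3742, 0.122]
tool_rot: [3.141, -0.0, 3.045]
contact_force: [0.3, -0.0, -0.2]
opening: 0.0597
grip_force: 10.0
```

>>> arm_command(
  moves=[
    [[0,0,0.01],[0,0,0],0.05],
    [[0,0,0.03],[0,0,0],0.05],
    [[0,0,0.04],[0,0,0],0.05],
    [[0,0,0.04],[0,0,0],0.05],
    [[0,0,0.04],[0,0,0],0.05],
  ],
)

```text
time: 33.1
tool_pos: [0.4459, -0.3722, 0.0825]
tool_rot: [3.141, -0.0, 3.048]
contact_force: [-0.1, -0.3, 0.4]
opening: 0.0598
grip_force: 10.0
```

Run:
```python
from h import *
goto(.446,-.373,.044)
```

```text
t 33.1 pos [ 0.4459 -0.3722  0.0825] rot [ 3.141 -0.     3.048] shift [-0.0002 -0.0008  0.0385] open 0.0598 grip 9.999957382678986
```

>>> arm_command(
  moves=[
    [[0,-0.001,0.01],[0,0,0],0.05],
    [[0,-0.001,0.02],[0,0,0],0.05],
    [[0,-0.001,0.029],[0,0,0],0.05],
    [[0,-0.001,0.034],[0,0,0],0.05],
    [[0,-0.001,0.035],[0,0,0],0.05],
  ],
)

```text
time: 33.6
tool_pos: [0.4449, -0.3736, 0.0463]
tool_rot: [3.14, -0.001, 3.047]
contact_force: [0.1, 0.9, -0.1]
opening: 0.0594
grip_force: 10.0
```

>>> arm_command(
  moves=[
    [[0,0,0.001],[0,0,0],0.05],
    [[0,0,0.002],[0,0,0],0.05],
    [[0,0,0.003],[0,0,0],0.05],
    [[0,0,0.003],[0,0,0],0.05],
    [[0,0,0.003],[0,0,0],0.05],
  ],
)

```text
time: 34.1
tool_pos: [0.4454, -0.374, 0.0445]
tool_rot: [-3.142, 0.0, 3.047]
contact_force: [0.6, -0.3, -1.2]
opening: 0.06
grip_force: 10.0
```

>>> arm_command(
  moves=[
    [[0,0,0.0005],[0,0,0],0.05],
    [[0,0,0.001],[0,0,0],0.05],
    [[0,0,0.001],[0,0,0],0.05],
    [[0,0,0.001],[0,0,0],0.05],
    [[0,0,0.001],[0,0,0],0.05],
  ],
)

```text
time: 34.6
tool_pos: [0.4455, -0.374, 0.044]
tool_rot: [-3.141, 0.001, 3.047]
contact_force: [-0.9, 1.7, 5.1]
opening: 0.0596
grip_force: 10.0
```

>>> arm_command(
  moves=[
    [[0,0,0],[0,0,0],0.065],
    [[0,0,0],[0,0,0],0.075],
    [[0,0,0],[0,0,0],0.085],
    [[0,0,0],[0,0,0],0.085],
    [[0,0,0],[0,0,0],0.085],
  ],
)

```text
time: 35.1
tool_pos: [0.4453, -0.3739, 0.0432]
tool_rot: [3.141, -0.0, 3.047]
contact_force: [-1.0, -0.1, -0.6]
opening: 0.0848
grip_force: 0.0
```

>>> arm_command(
  moves=[
    [[0,0,-0.015],[0,0,0],0.085],
    [[0,0,-0.04],[0,0,0],0.085],
    [[0,0,-0.075],[0,0,0],0.085],
    [[0,0,-0.1],[0,0,0],0.085],
    [[0,0,-0.11],[0,0,0],0.085],
  ],
)

```text
time: 35.6
tool_pos: [0.4463, -0.3749, 0.1561]
tool_rot: [-3.139, 0.003, 3.047]
contact_force: [0.4, -0.2, -0.4]
opening: 0.085
grip_force: 0.0
```

>>> arm_command(
  moves=[
    [[0.01,0.01,0],[0,0,0],0.085],
    [[0.03,0.04,0],[0,0,0],0.085],
    [[0.04,0.08,0],[0,0,0],0.085],
    [[0.05,0.12,0],[0,0,0],0.085],
    [[0.05,0.14,0],[0,0,0],0.085],
  ],
)

```text
time: 36.1
tool_pos: [0.407, -0.2265, 0.1525]
tool_rot: [3.139, -0.002, 3.047]
contact_force: [0.1, 0.0, 0.2]
opening: 0.0847
grip_force: 0.0
```

Run:
```python
from h import *
goto(.446,-.373,.044)
T=robot.read_camera('top')[...,::-1].copy();mt=robot.camera_model('top');g=cv2.cvtColor(T,6)
for n,X,z in [('large',(.446,-.373,.095),.095),('small',(.546,-.127,.058),.058),('chamber',(.4535,.355,.063),.063)]:
    p=proj(mt,np.array(X))
    for th in (95,110):
        x0,y0=(p-22).astype(int);s=cv2.resize(g[y0:y0+44,x0:x0+44],None,fx=4,fy=4,interpolation=cv2.INTER_CUBIC)
        ct,st=blob(s>th,(p-[x0,y0])*4);c=(np.array(cv2.minAreaRect(ct)[0])+.5)/4-.5+[x0,y0];print(n,th,p.round(1),c.round(1),st[2:],plane(mt,c,z).round(4))
cv2.imwrite('pics/end.png',cv2.resize(T[130:290,150:520],None,fx=2.1,fy=2.1,interpolation=cv2.INTER_CUBIC))
```

```text
t 36.1 pos [ 0.407  -0.2265  0.1525] rot [ 3.139e+00 -2.000e-03  3.047e+00] shift [-0.0525 -0.1422  0.1085] open 0.0847 grip 0.0
large 95 [477.9 228.3] [480.5 225.5] [  92   89 5668] [ 0.4528 -0.3794  0.095 ]
large 110 [477.9 228.3] [480.5 225.5] [  89   87 5319] [ 0.4528 -0.3793  0.095 ]
small 95 [374.2 187.9] [374.4 187.1] [  68   75 3625] [ 0.5481 -0.1276  0.058 ]
small 110 [374.2 187.9] [374.5 187.7] [  63   63 3029] [ 0.5466 -0.1276  0.058 ]
chamber 95 [183.1 224.7] [183.7 224.2] [  56  123 5088] [0.4549 0.3535 0.063 ]
chamber 110 [183.1 224.7] [183.7 224.2] [  52  120 4366] [0.4548 0.3534 0.063 ]
```

View pics/end.png

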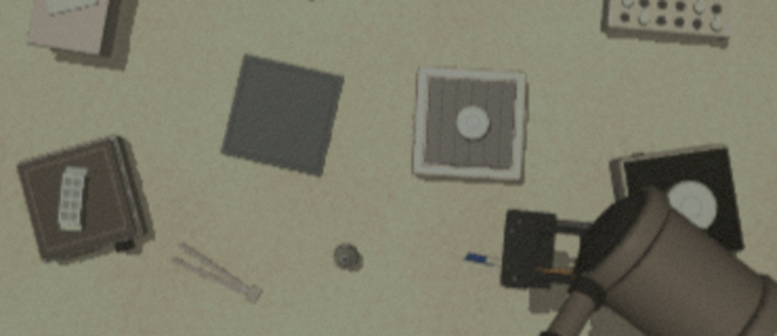

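All three samples sit on their new stations, and the objective and pen have not moved. The arm hides part of the large dish, at about (690,205) in the crop, so I'll move it aside and re-measure.

>>> arm_command(
  moves=[
    [[0,0.02,0],[0,0,0],0.085],
    [[0,0.06,0],[0,0,0],0.085],
    [[0,0.1,0],[0,0,0],0.085],
    [[0,0.14,0],[0,0,0],0.085],
    [[0,0.18,0],[0,0,0],0.085],
  ],
)

```text
time: 36.65
tool_pos: [0.4257, -0.0495, 0.1528]
tool_rot: [3.141, -0.001, 3.046]
contact_force: [0.5, 0.6, 0.6]
opening: 0.0848
grip_force: 0.0
```

>>> arm_command(
  moves=[
    [[0,0.03,0],[0,0,0],0.085],
    [[0,0.06,0],[0,0,0],0.085],
    [[0,0.08,0],[0,0,0],0.085],
    [[0,0.08,0],[0,0,0],0.085],
    [[0,0.08,0],[0,0,0],0.085],
  ],
)

```text
time: 37.15
tool_pos: [0.4334, 0.0287, 0.1529]
tool_rot: [-3.141, -0.001, 3.048]
contact_force: [0.0, -0.3, -0.0]
opening: 0.0852
grip_force: 0.0
```

Run:
```python
from h import *
mods={n:(robot.read_camera(n)[...,::-1].copy(),robot.camera_model(n)) for n in('top','side')}
R=[]
for n,(im,m) in mods.items():
    g=cv2.cvtColor(im,6);p=proj(m,np.array([.446,-.373,.095]));x0,y0=(p-24).astype(int);s=cv2.resize(g[y0:y0+48,x0:x0+48],None,fx=4,fy=4,interpolation=cv2.INTER_CUBIC)
    for th in ((95,110) if n=='top' else (120,150)):
        ct,st=blob(s>th,(p-[x0,y0])*4);c=(np.array(cv2.fitEllipse(cv2.convexHull(ct))[0])+.5)/4-.5+[x0,y0];print(n,th,p.round(1),c.round(1),st[2:],plane(m,c,.095).round(4))
    R.append(ray(m,c))
print(tri(R))
```

```text
top 95 [477.9 228.3] [478.3 228.2] [  98   97 7609] [ 0.4463 -0.374   0.095 ]
top 110 [477.9 228.3] [478.3 228.2] [  95   95 7219] [ 0.4462 -0.3741  0.095 ]
side 120 [415.  362.6] [415.  362.7] [  147   153 17282] [ 0.4458 -0.3732  0.095 ]
side 150 [415.  362.6] [415.  362.6] [  143   148 16456] [ 0.4459 -0.3731  0.095 ]
(array([ 0.44595024, -0.37346953,  0.09578644]), np.float64(0.0004557473270205378))
```

All three samples are within 2 mm of their station centres, so I'll hand the job in.

```bash
python3 -c "
from cell import robot
print(robot.hand_in())"
```

```text
the job is handed in; nothing more can be done
None
```

The job is handed in: the small dish is on the cold block, the chamber slide on the warming plate and the large dish over the imager's window, each measured within about 2 mm of its station's middle and released; the hand-in returned no verdict.

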